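# Sort swollen food tins from sound ones by rocking them

## Task

Some of the three tins on the chopping board may have blown: their bottoms have swollen, which cannot be seen, but such a tin rocks when it is pressed down at the rim of its lid, while a sound tin stands steady. Stand every sound tin upright on the floor of the blue tray and every blown tin upright on the floor of the red tray; do not knock any over, and leave the spice jar, the salt shaker and the garlic alone.

Things in the scene. Friction and masses are not known exactly. Their poses are not given: they have to be found in the camera images.
- tin_a: flat round food tin with bare metal lid, ring pull and a yellow and green side, one of three that look alike: 64 mm across, 24 mm high, about 0.12 kg. Origin: centre of its underside; z is its axis, up. Sound or blown, drawn afresh at each start (none to three are blown); neither looks nor pose tell which. A sound tin stands on the whole round of its foot and stays put when pressed
- tin_a_top (a point): centre of this tin's flat top, 24 mm above its underside. A blown tin stands level, at the same height, on a bulge 12 mm across in the middle of its bottom, its foot rim 0.6 to 2 mm clear of the board: pressed at the rim, on any side, it tips (under 2 N) by 0.02 to 0.08 rad until the rim meets the board, and rights itself when let go; pressed at its centre it stays level
- tin_b: flat round food tin with bare metal lid, ring pull and a yellow and green side, one of three that look alike: 64 mm across, 24 mm high, about 0.12 kg. Origin: centre of its underside; z is its axis, up. Sound or blown, drawn afresh at each start (none to three are blown); neither looks nor pose tell which. A sound tin stands on the whole round of its foot and stays put when pressed
- tin_b_top (a point): centre of this tin's flat top, 24 mm above its underside. A blown tin stands level, at the same height, on a bulge 12 mm across in the middle of its bottom, its foot rim 0.6 to 2 mm clear of the board: pressed at the rim, on any side, it tips (under 2 N) by 0.02 to 0.08 rad until the rim meets the board, and rights itself when let go; pressed at its centre it stays level
- tin_c: flat round food tin with bare metal lid, ring pull and a yellow and green side, one of three that look alike: 64 mm across, 24 mm high, about 0.12 kg. Origin: centre of its underside; z is its axis, up. Sound or blown, drawn afresh at each start (none to three are blown); neither looks nor pose tell which. A sound tin stands on the whole round of its foot and stays put when pressed
- tin_c_top (a point): centre of this tin's flat top, 24 mm above its underside. A blown tin stands level, at the same height, on a bulge 12 mm across in the middle of its bottom, its foot rim 0.6 to 2 mm clear of the board: pressed at the rim, on any side, it tips (under 2 N) by 0.02 to 0.08 rad until the rim meets the board, and rights itself when let go; pressed at its centre it stays level
- board: flat, smooth wooden chopping board, 280 x 160 mm, on which the tins start, centres 70 mm apart or more along its length; fixed, level. Origin: centre of its underside; x along its length; its top is 18 mm above the origin
- blue_tray: shallow blue plastic tray for the sound tins, fixed: 236 mm long (x) by 100 mm wide (y), inner floor 7 mm above its origin, lip 4 mm thick standing 7 mm above that floor, a small grip tab at each end; three tins stand in a row, 70 mm apart. Origin: under its centre
- blue_tray_in (a point): centre of the inner floor of the blue tray (228 x 92 mm), where tins stand; axes as the tray
- red_tray: shallow red plastic tray for the blown tins, fixed: 236 mm long (x) by 100 mm wide (y), inner floor 7 mm above its origin, lip 4 mm thick standing 7 mm above that floor, a small grip tab at each end; three tins stand in a row, 70 mm apart. Origin: under its centre
- red_tray_in (a point): centre of the inner floor of the red tray (228 x 92 mm), where tins stand; axes as the tray
- spice_jar: spice jar with dark cap, 44 mm across, 96 mm high, bystander; origin: centre of its underside
- salt_shaker: glass shaker with grey cap, 44 mm across, 90 mm high, bystander; origin: centre of its underside
- garlic: garlic bulb, 50 mm across, 51 mm high, bystander; origin: centre of its underside

How it is judged:
At the end, for the whole second after the job is handed in: Sound tins stand in the blue tray, blown ones in the red: upright (0.1 rad), underside within 4 mm of the tray's floor, centre within 83 mm lengthwise and 16 mm across of the tray's centre, at rest. If the foot rim clears the board by only 0.25 to 0.6 mm, either tray will do (((z of tin_a_seam_c0 in the frame of tin_a below 0.00235 m and x of tin_a in the frame of blue_tray_in between -0.083 and 0.083 m and y of tin_a in the frame of blue_tray_in between -0.016 and 0.016 m and z of tin_a in the frame of blue_tray_in between -0.003 and 0.004 m) or (z of tin_a_seam_c0 in the frame of tin_a above 0.002 m and x of tin_a in the frame of red_tray_in between -0.083 and 0.083 m and y of tin_a in the frame of red_tray_in between -0.016 and 0.016 m and z of tin_a in the frame of red_tray_in between -0.003 and 0.004 m)) and angle between each of tin_a, tin_b, tin_c's own z axis and vertical below 0.1 rad and linear speed of each of tin_a, tin_b, tin_c below 0.03 m/s and ((z of tin_b_seam_c0 in the frame of tin_b below 0.00235 m and x of tin_b in the frame of blue_tray_in between -0.083 and 0.083 m and y of tin_b in the frame of blue_tray_in between -0.016 and 0.016 m and z of tin_b in the frame of blue_tray_in between -0.003 and 0.004 m) or (z of tin_b_seam_c0 in the frame of tin_b above 0.002 m and x of tin_b in the frame of red_tray_in between -0.083 and 0.083 m and y of tin_b in the frame of red_tray_in between -0.016 and 0.016 m and z of tin_b in the frame of red_tray_in between -0.003 and 0.004 m)) and ((z of tin_c_seam_c0 in the frame of tin_c below 0.00235 m and x of tin_c in the frame of blue_tray_in between -0.083 and 0.083 m and y of tin_c in the frame of blue_tray_in between -0.016 and 0.016 m and z of tin_c in the frame of blue_tray_in between -0.003 and 0.004 m) or (z of tin_c_seam_c0 in the frame of tin_c above 0.002 m and x of tin_c in the frame of red_tray_in between -0.083 and 0.083 m and y of tin_c in the frame of red_tray_in between -0.016 and 0.016 m and z of tin_c in the frame of red_tray_in between -0.003 and 0.004 m))); the robot touches nothing.
It fails at once if a tin is knocked over (tilted more than 0.7 rad) (angle between any of tin_a, tin_b, tin_c's own z axis and vertical above 0.7 rad).
It fails at once if a bystander is moved more than 25 mm (distance of any of spice_jar, salt_shaker, garlic from where it was at the start of the episode above 0.025 m).
It also fails if it takes over 72 s, if anything falls off the work surface, if the arm or the gripper's body presses on something with over 40 N, if the wrist force passes 120 N, or if a joint passes its speed limit or range.

## Robot

A 6-joint arm with a two-finger parallel gripper is mounted at the origin on a cart in front of the work surface, level with it; the furniture and walls round the work are solid. World frame = base frame: x ahead of the robot, y to its left, z up, the work surface at z = 0. Lengths are in m, angles in rad, forces in N, time in s.
With the tool pointing down it reaches from about 0.325 to 0.9 m from the base axis. Payload 3.5 kg.
Tool frame: the origin (TCP) lies midway between the tips of the shut fingers; the grasp point (between the pads) lies 19 mm behind it; z points along the fingers, y is the line along which they close (so a half turn about z gives the same grasp; the last joint's range is limited). The gripper opens to 85 mm and grips with 20 to 120 N. Pads are 22 mm wide; open, the fingers measure 114 mm over their backs; the gripper's body (76 mm by 85 mm) begins 54 mm behind the grasp point. The pads swing forward as they close: fully open they stand 13 mm farther back than shut.
Start: joints at [-1.448, 0.276, -0.026, 1.268, 0, 1.467], TCP at [0.14, -0.609, 0.231] pointing down, gripper open.
Joint ranges: [-3.12, 3.12], [-0.85, 1.88], [-1.08, 1.24], [-1.95, 2.15], [-1.57, 1.53], [-3.14, 3.14]. Speed limits (rad/s): [2.57, 2.57, 3.14, 3.14, 3.14, 3.14].

## Interface

Orientations are given as [roll, pitch, yaw] about the fixed x, y, z axes, in that order (R = Rz(yaw) Ry(pitch) Rx(roll)).
In Python, from workcell import env, optics, finder gives the robot as it stands.
- The arm moves only by the tool carry_out, never from a script. Its argument "motion" is a list of rows, each a list of 7 numbers: the shift along the tool's x, y, z in m, then the turn, a rotation vector about the tool's x, y, z in rad, then the opening, from 0 (shut) to 1 (fully open). A call has 1 to 12 rows; each row shifts and turns the commanded pose from where the row before left it, along the tool's axes as they then stand; what a row does not reach is not made up. A row lasts 1/8 s, in which the tool goes at most 62.5 mm and 10.7 degrees, less where a joint would pass 70% of its speed; a pose out of reach is approached as far as the arm can. A call is refused whole if a number of a shift passes 0.0625 or a number of a turn 0.188, either way. A call with a gripper value outside its range is refused whole. The fingers move at their own pace and stop on an object; the grip force is fixed at half the most. Time passes only in rows, so rows that do not move let the fingers close. It gives the time, the measured TCP pose, the force and the opening at its end, in the units of the state.
- env.read_state(): the state, without advancing time (a new reading comes with each control period).
- optics.snapshot(name): name is "scene" or "top" or "wrist"; returns the picture (400x640x3 uint8, red, green, blue); there is no depth.
- optics.camera_model(name): a dict with "intrinsics" (3x3 intrinsics, pixels), "view" (4x4, takes a point from world to camera coordinates); the wrist camera has in their place "T_tool_cam" (4x4, takes a point from camera to tool coordinates, whose origin is the TCP and whose axes are the flange's). Camera axes: x right, y up, looking along -z (the intrinsics and any distortion apply to the point x, -y, -z); pixel columns grow to the right and rows downward; lengths in m; the calibration is good to about 2 mm. A picture is of the moment at which its call begins: read the wrist's pose just before it. camera_model takes no time and is no camera call.
- env.job_done(): hands the job in, once; it reports no verdict.
Trained networks look in the newest picture that a camera, given by its name, has taken for a name from the list of things; names that differ only in an ending like _2 or _b are one class to them, and where a whole thing is asked for, a point or a joint stands for the part that bears it (a point fixed in the world has none). Each returns a list of dicts, best first, with "score" (0 to 1); they miss things now and then, are a little off and sometimes report something else, mostly with a low value. They report only what shows in the picture. A call takes as long as a camera call.
- finder.search_frame(thing, camera): "location" ([x, y, z] in m, in the coordinates of the camera as it stood for that picture, good to about 4 mm: the middle of the surface that is visible of it).
- finder.outline_of(thing, camera): "mask" (400x640 bool, what is visible of it).
- finder.place_of(thing, camera): "location" ([x, y, z] in m, in the coordinates of the camera as it stood for that picture, good to about 4 mm: a listed point, or the origin of a listed thing).
The state is a dict: "time_s": time; "joint_pos": joint angles; "qd": joint speeds; "joint_torque": joint torques, N m; "tool_pos": TCP position; "orientation": TCP orientation; "contact_force": force on the tool from outside, world axes, zero at the start; "moment": the same for the moment, N m; "finger_gap": finger opening in m.
Only numpy, scipy, OpenCV 4.12 (cv2) and the standard library are available. Lean on these libraries where they do the work, as an engineer would, in place of code of your own. Each camera call takes 0.05 s, during which the arm holds its last target. There are 200 camera calls.

## Working session

There is one attempt and no reset: what is moved stays moved. The work goes in short steps, Python scripts to look and compute and a tool call to move; the robot and the scene stay as the last step left them, time stands still between calls to the robot, and variables do not carry over. Pictures are saved under pics/ and viewed, on a budget of 10 in all, crops included, one or two more only if the job needs it, and the job is handed in when it is done.

Besides the shell and the picture viewer there is one more tool, called after "Call:" by a JSON object that holds its "method" and its "body", one argument or row to a line. carry_out: Moves the arm, as the interface text tells. Its arguments: {"type":"object","properties":{"motion":{"type":"array","items":{"type":"array","items":{"type":"number"}}}},"required":["motion"]}

```bash
mkdir -p pics; ls
cat > h.py <<'E'
import numpy as np, cv2
from scipy.spatial.transform import Rotation as R
from workcell import env, optics, finder
def world(loc,cam):
    m=optics.camera_model(cam)
    return (np.linalg.inv(np.array(m["view"]))@np.r_[loc,1])[:3]
E
python3 - <<'E'
from h import *
s=env.read_state(); print({k:np.round(v,3).tolist() for k,v in s.items()})
for cam in ("top","scene"):
    im=optics.snapshot(cam); cv2.imwrite(f"pics/{cam}0.png",im[:,:,::-1])
    for t in ("tin_a_top","tin_a","board","blue_tray_in","red_tray_in","spice_jar","salt_shaker","garlic"):
        print(cam,t,[(np.round(world(d["location"],cam),3).tolist(),round(d["score"],2)) for d in finder.place_of(t,cam)[:4]])
print(optics.camera_model("top"),optics.camera_model("wrist"))
E
```

```text
pics
{'time_s': 0.0, 'joint_pos': [-1.448, 0.277, -0.028, 1.268, 0.0, 1.467], 'qd': [-0.001, 0.001, -0.001, 0.001, -0.0, -0.0], 'joint_torque': [0.002, -44.551, 29.52, 0.016, 0.0, 0.0], 'tool_pos': [0.14, -0.608, 0.23], 'orientation': [-3.139, -0.0, 0.226], 'contact_force': [-0.469, 0.601, -0.188], 'moment': [0.024, 0.039, -0.014], 'finger_gap': 0.085}
top tin_a_top [([0.498, -0.184, 0.038], 0.73)]
top tin_a [([0.451, -0.248, 0.014], 0.89), ([0.495, -0.179, 0.018], 0.68)]
top board [([0.525, -0.215, 0.0], 0.94)]
top blue_tray_in [([0.576, -0.048, 0.008], 0.6)]
top red_tray_in [([0.493, -0.382, 0.004], 0.9), ([0.449, -0.254, 0.043], 0.66)]
top spice_jar [([0.71, -0.171, -0.001], 0.65)]
top salt_shaker [([0.687, -0.354, 0.003], 0.79)]
top garlic [([0.355, -0.337, 0.004], 0.67)]
scene tin_a_top [([0.5, -0.183, 0.045], 0.63)]
scene tin_a [([0.603, -0.18, 0.019], 0.84), ([0.499, -0.184, 0.02], 0.71), ([0.448, -0.247, 0.015], 0.61)]
scene board [([0.529, -0.216, 0.003], 0.66)]
scene blue_tray_in [([0.578, -0.037, 0.009], 0.83), ([0.714, -0.164, -0.003], 0.3)]
scene red_tray_in [([0.496, -0
[... 449 characters left out ...]
.99019996, -0.00284076,  0.13962796, -0.51949758],
       [-0.13955657,  0.01775466,  0.99005492, -0.84429556],
       [ 0.        ,  0.        ,  0.        ,  1.        ]])} {'intrinsics': array([[290.66083429,   0.        , 318.83667545],
       [  0.        , 290.66083429, 197.76630234],
       [  0.        ,   0.        ,   1.        ]]), 'T_tool_cam': array([[-1.17263483e-03,  9.65441164e-01,  2.60618463e-01,
         6.57782202e-02],
       [ 9.99999266e-01,  1.21159493e-03,  1.11670661e-05,
        -8.42615338e-05],
       [-3.04982864e-04,  2.60618285e-01, -9.65441876e-01,
        -1.42897273e-01],
       [ 0.00000000e+00,  0.00000000e+00,  0.00000000e+00,
         1.00000000e+00]])}
```

View pics/top0.png

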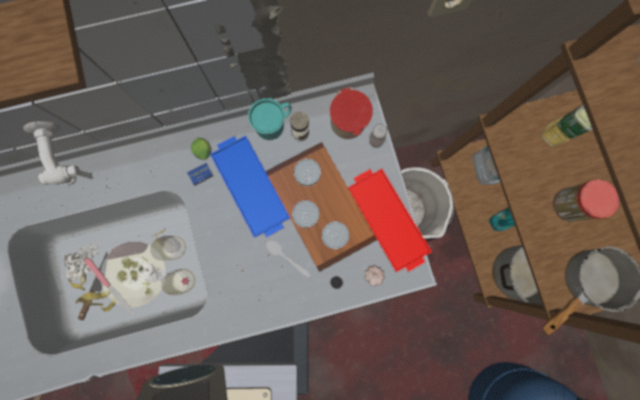

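The top view shows the three tins at about (307,172), (305,213) and (335,235). The blue tray is at (250,186), the red tray at (390,219), and both are turned like the board. I'll measure these by colour next.

```bash
cat >> h.py <<'E'
def ray(px,cam,z):
    m=optics.camera_model(cam); K=np.array(m["intrinsics"]); V=np.array(m["view"])
    px=np.atleast_2d(px); d=np.c_[(px-K[:2,2])/[K[0,0],K[1,1]],np.ones(len(px))]*[1,-1,-1]
    c=-V[:3,:3].T@V[:3,3]; w=d@V[:3,:3]
    return c+w*((z-c[2])/w[:,2])[:,None]
E
python3 - <<'E'
from h import *
for cam in("top","scene"):
    im=optics.snapshot(cam); hsv=cv2.cvtColor(im,cv2.COLOR_RGB2HSV); H,S,V=cv2.split(hsv)
    for n,m in(("blue",(abs(H.astype(int)-112)<12)&(S>150)),("red",((H<6)|(H>174))&(S>170))):
        c=[k for k in cv2.findContours(m.astype(np.uint8),0,1)[0] if cv2.contourArea(k)>800]
        for k in c:
            w=ray(k[:,0,:].astype(float),cam,.010)[:,:2]
            r=cv2.minAreaRect((w*1000).astype(np.float32)); print(cam,n,np.round(r[0],1),np.round(r[1],1),round(r[2],1),cv2.contourArea(k))
    if cam=="top":
        b=finder.outline_of("board",cam)[0]["mask"].astype(np.uint8)
        hull=cv2.convexHull(np.argwhere(b)[:,::-1].astype(np.int32)); bm=cv2.fillConvexPoly(np.zeros_like(b),hull,1)
        w=ray(hull[:,0].astype(float),cam,.018)[:,:2];print("board",cv2.minAreaRect((w*1000).astype(np.float32)))
        m=((S<70)&(V>90)&(bm>0)).astype(np.uint8)
        for k in cv2.findContours(m,0,1)[0]:
            if cv2.contourArea(k)>100:
                w=ray(k[:,0].astype(float),cam,.042)[:,:2]; (e,a,_)=cv2.fitEllipse((w*1000).astype(np.float32)); print("tin",np.round(e,1),np.round(a,1))
E
```

```text
top blue [575.3 -43.1] [259.4  96.4] 28.6 3683.0
top red [ 489.8 -383.4] [258.8 101.9] 30.4 3841.0
board ((523.8821411132812, -215.98825073242188), (280.6180725097656, 162.1465606689453), 28.184921264648438)
tin [ 450.5 -250.3] [62.5 64.3]
tin [ 500.9 -180.9] [62.9 65. ]
tin [ 359.1 -208. ] [57.3 58.9]
tin [ 601.7 -184.9] [63.5 66.1]
scene blue [576.3 -43. ] [257.8  97.7] 29.0 2632.5
```

View pics/scene0.png

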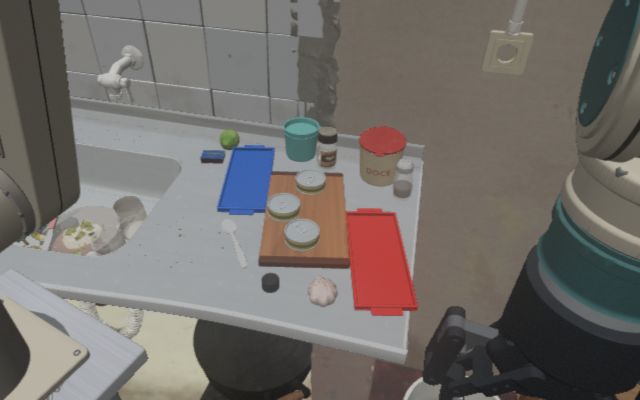

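The scene view matches: tins on the board, trays either side, jar and shaker beyond, garlic in front. I'll move over the first tin, turn the tool to the board's yaw (about 0.49) and shut the fingers.

Call:
{"method": "carry_out", "body": {
  "motion": [
    [0.0346,-0.027,0,0,0,0,0],
    [0.0346,-0.027,0,0,0,0,0],
    [0.0346,-0.027,0,0,0,0,0],
    [0.0346,-0.027,0,0,0,0,0],
    [0.0346,-0.027,0,0,0,0,0],
    [0.0346,-0.027,0,0,0,0,0],
    [0.0346,-0.027,0,0,0,0,0],
    [0.0346,-0.027,0,0,0,0,0],
    [0.0346,-0.027,0,0,0,0,0],
    [0.0346,-0.027,0,0,0,0,0],
    [0,0,0,0,0,-0.132,0],
    [0,0,0,0,0,-0.132,0]
  ]
}}

```text
time_s: 2.55
tool_pos: [0.4172, -0.2678, 0.2315]
orientation: [3.141, -0.0, 0.496]
contact_force: [-0.7, 0.3, -0.3]
finger_gap: 0.0001
```

Call:
{"method": "carry_out", "body": {
  "motion": [
    [0,0,0,0,0,0,0]
  ]
}}

```text
time_s: 2.68
tool_pos: [0.4168, -0.2684, 0.2314]
orientation: [3.141, -0.0, 0.489]
contact_force: [0.5, -0.1, -0.7]
finger_gap: -0.0002
```

```bash
cat >> h.py <<'E'
def wray(px,s,z):
    m=optics.camera_model("wrist"); K=np.array(m["intrinsics"]); T=np.array(m["T_tool_cam"])
    W=np.eye(4); W[:3,:3]=R.from_euler("xyz",s["orientation"]).as_matrix(); W[:3,3]=s["tool_pos"]; W=W@T
    px=np.atleast_2d(px); d=(np.c_[(px-K[:2,2])/[K[0,0],K[1,1]],np.ones(len(px))]*[1,-1,-1])@W[:3,:3].T
    return W[:3,3]+d*((z-W[2,3])/d[:,2])[:,None]
def delta(target,s):
    M=R.from_euler("xyz",s["orientation"]).as_matrix(); return M.T@(np.array(target)-s["tool_pos"])
E
python3 - <<'E'
from h import *
s=env.read_state(); print({k:np.round(v,4).tolist() for k,v in s.items()})
im=optics.snapshot("wrist"); cv2.imwrite("pics/w1.png",im[:,:,::-1])
for d in finder.outline_of("tin_a","wrist"):
    c=max(cv2.findContours(d["mask"].astype(np.uint8),0,1)[0],key=cv2.contourArea)[:,0].astype(float)
    w=wray(c,s,.042)[:,:2]*1000; e=cv2.fitEllipse(w.astype(np.float32)); print(d["score"],np.round(e[0],1),np.round(e[1],1),c.mean(0))
E
```

```text
{'time_s': 2.675, 'joint_pos': [-0.7025, 0.0465, -0.2992, 1.2249, -0.0, 1.9504], 'qd': [-0.0081, 0.0014, 0.0012, 0.0029, -0.0004, 0.0351], 'joint_torque': [0.1881, -31.7377, 29.1683, 0.0008, 0.0056, -0.2177], 'tool_pos': [0.4168, -0.2684, 0.2314], 'orientation': [3.1414, -0.0001, 0.4887], 'contact_force': [0.4638, -0.0889, -0.7298], 'moment': [0.009, 0.0102, -0.0117], 'finger_gap': -0.0002}
0.95 [ 450.8 -251.4] [62.  63.3] [319.62025316 144.10126582]
0.66 [ 501.7 -182. ] [62.4 65.4] [284.45555556  69.60555556]
0.6 [ 577.  -198.1] [16.3 53.4] [332.22429907   6.14018692]
```

View pics/w1.png

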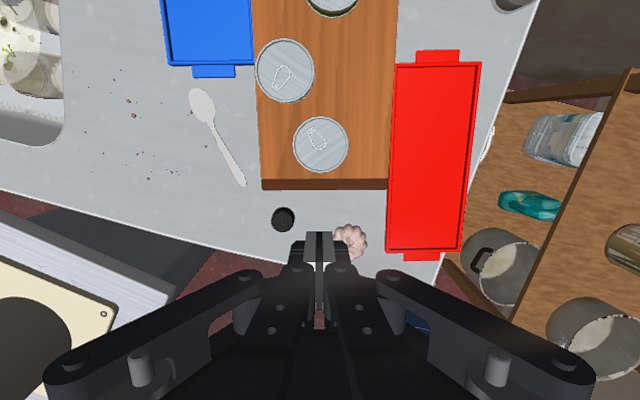

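The wrist view shows the near tin at (320,144) and the second at (285,70). The fingertips are at (319,245), and positions agree with the top camera to 1 mm. I'll press tin 1 at its rim on the near side.

Call:
{"method": "carry_out", "body": {
  "motion": [
    [0,0,0.046,0,0,0,0],
    [0,0,0.046,0,0,0,0],
    [0,0,0.046,0,0,0,0],
    [0,0,0.04,0,0,0,0],
    [0,0,0.008,0,0,0,0],
    [0,0,0,0,0,0,0]
  ]
}}

```text
time_s: 3.52
tool_pos: [0.4168, -0.2688, 0.0457]
orientation: [-3.142, 0.0, 0.489]
contact_force: [-0.5, 0.0, -0.6]
finger_gap: -0.0001
```

Call:
{"method": "carry_out", "body": {
  "motion": [
    [0,0,0.001,0,0,0,0],
    [0,0,0,0,0,0,0]
  ]
}}

```text
time_s: 3.78
tool_pos: [0.4179, -0.2696, 0.0459]
orientation: [3.139, -0.001, 0.49]
contact_force: [-0.1, -0.8, 0.2]
finger_gap: 0.0
```

Call:
{"method": "carry_out", "body": {
  "motion": [
    [0,0,0.001,0,0,0,0],
    [0,0,0,0,0,0,0]
  ]
}}

```text
time_s: 4.03
tool_pos: [0.4168, -0.2686, 0.0436]
orientation: [3.141, -0.0, 0.49]
contact_force: [0.5, 0.1, -0.0]
finger_gap: 0.0003
```

Call:
{"method": "carry_out", "body": {
  "motion": [
    [0,0,0.0005,0,0,0,0],
    [0,0,0,0,0,0,0]
  ]
}}

```text
time_s: 4.28
tool_pos: [0.4166, -0.2685, 0.0427]
orientation: [-3.141, 0.0, 0.49]
contact_force: [-0.2, 0.1, -0.9]
finger_gap: -0.0001
```

Call:
{"method": "carry_out", "body": {
  "motion": [
    [0,0,0.0005,0,0,0,0],
    [0,0,0,0,0,0,0]
  ]
}}

```text
time_s: 4.53
tool_pos: [0.4166, -0.2685, 0.0422]
orientation: [-3.141, 0.0, 0.49]
contact_force: [0.2, 0.4, -0.3]
finger_gap: 0.0001
```

Call:
{"method": "carry_out", "body": {
  "motion": [
    [0,0,0.0005,0,0,0,0],
    [0,0,0,0,0,0,0]
  ]
}}

```text
time_s: 4.78
tool_pos: [0.4167, -0.2686, 0.042]
orientation: [3.141, 0.0, 0.49]
contact_force: [-0.8, 0.5, 2.2]
finger_gap: 0.0001
```

Call:
{"method": "carry_out", "body": {
  "motion": [
    [0,0,0.0005,0,0,0,0],
    [0,0,0,0,0,0,0]
  ]
}}

```text
time_s: 5.03
tool_pos: [0.4168, -0.2687, 0.0418]
orientation: [3.141, 0.0, 0.49]
contact_force: [-1.2, 0.5, 5.2]
finger_gap: -0.0001
```

Call:
{"method": "carry_out", "body": {
  "motion": [
    [0,0,0.0004,0,0,0,0],
    [0,0,0,0,0,0,0]
  ]
}}

```text
time_s: 5.28
tool_pos: [0.4168, -0.2688, 0.0417]
orientation: [3.141, 0.0, 0.49]
contact_force: [-1.3, 0.7, 6.9]
finger_gap: 0.0002
```

Call:
{"method": "carry_out", "body": {
  "motion": [
    [0,0,0.0004,0,0,0,0],
    [0,0,0,0,0,0,0]
  ]
}}

```text
time_s: 5.52
tool_pos: [0.4169, -0.269, 0.0416]
orientation: [3.141, 0.0, 0.49]
contact_force: [-2.7, 0.8, 7.9]
finger_gap: 0.0002
```

Contact is at z≈0.042 and the force rises at once, so tin 1 behaves as sound so far. Next, tin 2 at its far-side rim.

Call:
{"method": "carry_out", "body": {
  "motion": [
    [0,0,-0.019,0,0,0,0],
    [0.038,-0.009,0,0,0,0,0],
    [0.038,-0.009,0,0,0,0,0],
    [0.038,-0.009,0,0,0,0,0],
    [0.0393,-0.0096,0,0,0,0,0],
    [0,0,0.014,0,0,0,0],
    [0,0,0.0015,0,0,0,0],
    [0,0,0,0,0,0,0]
  ]
}}

```text
time_s: 6.52
tool_pos: [0.5334, -0.1644, 0.0433]
orientation: [-3.14, 0.001, 0.489]
contact_force: [-0.4, -0.7, 0.5]
finger_gap: 0.0004
```

Call:
{"method": "carry_out", "body": {
  "motion": [
    [0,0,0.0008,0,0,0,0],
    [0,0,0,0,0,0,0]
  ]
}}

```text
time_s: 6.78
tool_pos: [0.5345, -0.1646, 0.0435]
orientation: [3.141, -0.0, 0.489]
contact_force: [0.3, -0.6, -0.2]
finger_gap: 0.0
```

Call:
{"method": "carry_out", "body": {
  "motion": [
    [0,0,0.0005,0,0,0,0],
    [0,0,0,0,0,0,0]
  ]
}}

```text
time_s: 7.02
tool_pos: [0.5348, -0.1642, 0.0428]
orientation: [3.141, -0.0, 0.49]
contact_force: [0.9, -0.2, 0.3]
finger_gap: 0.0
```

Call:
{"method": "carry_out", "body": {
  "motion": [
    [0,0,0.0005,0,0,0,0],
    [0,0,0,0,0,0,0]
  ]
}}

```text
time_s: 7.28
tool_pos: [0.5347, -0.1641, 0.0422]
orientation: [-3.142, 0.0, 0.49]
contact_force: [0.2, 0.1, -0.5]
finger_gap: -0.0003
```

Call:
{"method": "carry_out", "body": {
  "motion": [
    [0,0,0.0005,0,0,0,0],
    [0,0,0,0,0,0,0]
  ]
}}

```text
time_s: 7.52
tool_pos: [0.5349, -0.1641, 0.0419]
orientation: [3.142, -0.0, 0.49]
contact_force: [0.7, -0.2, 2.1]
finger_gap: 0.0002
```

Call:
{"method": "carry_out", "body": {
  "motion": [
    [0,0,0.0005,0,0,0,0],
    [0,0,0,0,0,0,0]
  ]
}}

```text
time_s: 7.78
tool_pos: [0.535, -0.1641, 0.0418]
orientation: [3.141, -0.0, 0.49]
contact_force: [-1.5, 0.7, 5.0]
finger_gap: 0.0003
```

Call:
{"method": "carry_out", "body": {
  "motion": [
    [0,0,0.0005,0,0,0,0],
    [0,0,0,0,0,0,0]
  ]
}}

```text
time_s: 8.02
tool_pos: [0.5353, -0.1641, 0.0416]
orientation: [3.141, -0.001, 0.49]
contact_force: [-1.3, 2.0, 6.6]
finger_gap: 0.0001
```

Call:
{"method": "carry_out", "body": {
  "motion": [
    [0,0,0.0004,0,0,0,0],
    [0,0,0,0,0,0,0]
  ]
}}

```text
time_s: 8.28
tool_pos: [0.5355, -0.164, 0.0415]
orientation: [3.141, -0.001, 0.49]
contact_force: [-1.0, 1.8, 8.1]
finger_gap: -0.0003
```

Call:
{"method": "carry_out", "body": {
  "motion": [
    [0,0,-0.019,0,0,0,0],
    [0.0056,0.0256,0,0,0,0,0],
    [0.0056,0.0257,0,0,0,0,0],
    [0,0,0.014,0,0,0,0],
    [0,0,0.0015,0,0,0,0],
    [0,0,0,0,0,0,0]
  ]
}}

```text
time_s: 9.02
tool_pos: [0.567, -0.2028, 0.0427]
orientation: [-3.139, 0.002, 0.49]
contact_force: [0.2, -0.2, -0.4]
finger_gap: 0.0
```

Call:
{"method": "carry_out", "body": {
  "motion": [
    [0,0,0.0008,0,0,0,0],
    [0,0,0,0,0,0,0]
  ]
}}

```text
time_s: 9.28
tool_pos: [0.5687, -0.2038, 0.0432]
orientation: [3.141, -0.0, 0.49]
contact_force: [0.1, -0.1, -1.5]
finger_gap: -0.0003
```

Call:
{"method": "carry_out", "body": {
  "motion": [
    [0,0,0.0005,0,0,0,0],
    [0,0,0,0,0,0,0]
  ]
}}

```text
time_s: 9.52
tool_pos: [0.5688, -0.2041, 0.0427]
orientation: [3.141, -0.0, 0.49]
contact_force: [-0.3, -0.1, -0.2]
finger_gap: 0.0001
```

Call:
{"method": "carry_out", "body": {
  "motion": [
    [0,0,0.0005,0,0,0,0],
    [0,0,0,0,0,0,0]
  ]
}}

```text
time_s: 9.78
tool_pos: [0.5689, -0.2042, 0.0421]
orientation: [3.141, -0.0, 0.49]
contact_force: [0.3, 0.2, 0.9]
finger_gap: -0.0002
```

Call:
{"method": "carry_out", "body": {
  "motion": [
    [0,0,0.0005,0,0,0,0],
    [0,0,0,0,0,0,0]
  ]
}}

```text
time_s: 10.02
tool_pos: [0.5689, -0.2042, 0.0419]
orientation: [3.141, -0.0, 0.49]
contact_force: [-1.4, 0.1, 2.5]
finger_gap: -0.0001
```

Call:
{"method": "carry_out", "body": {
  "motion": [
    [0,0,0.0005,0,0,0,0],
    [0,0,0,0,0,0,0]
  ]
}}

```text
time_s: 10.28
tool_pos: [0.569, -0.2043, 0.0417]
orientation: [3.141, -0.0, 0.49]
contact_force: [-1.9, 1.2, 6.8]
finger_gap: -0.0001
```

Call:
{"method": "carry_out", "body": {
  "motion": [
    [0,0,0.0005,0,0,0,0],
    [0,0,0,0,0,0,0]
  ]
}}

```text
time_s: 10.52
tool_pos: [0.5691, -0.2044, 0.0416]
orientation: [3.141, -0.0, 0.49]
contact_force: [-1.9, 0.2, 7.6]
finger_gap: 0.0003
```

Call:
{"method": "carry_out", "body": {
  "motion": [
    [0,0,0.0004,0,0,0,0],
    [0,0,0,0,0,0,0]
  ]
}}

```text
time_s: 10.78
tool_pos: [0.5691, -0.2045, 0.0415]
orientation: [3.14, -0.0, 0.49]
contact_force: [-3.5, 0.9, 9.4]
finger_gap: 0.0004
```

Run:
```python
from h import *
im=optics.snapshot("wrist"); cv2.imwrite("pics/w2.png",im[:,:,::-1])
```

```text
(no output)
```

View pics/w2.png

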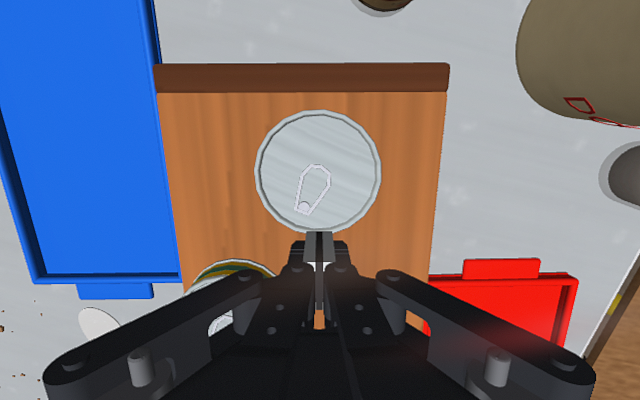

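The view shows the fingertip resting on tin 3's rim at (319,235), with nothing visibly tilted. All three give the same stiff rise at 0.042. A tip below noise force could still hide, so I'll press one tin at its centre for a height reference.

Call:
{"method": "carry_out", "body": {
  "motion": [
    [0,0,-0.008,0,0,0,0],
    [0.038,0,0,0,0,0,0],
    [0,0,0.004,0,0,0,0],
    [0,0,0.001,0,0,0,0],
    [0,0,0,0,0,0,0]
  ]
}}

```text
time_s: 11.45
tool_pos: [0.6011, -0.1862, 0.0425]
orientation: [-3.14, 0.001, 0.489]
contact_force: [0.2, 0.3, -0.2]
finger_gap: -0.0001
```

Call:
{"method": "carry_out", "body": {
  "motion": [
    [0,0,0.0005,0,0,0,0],
    [0,0,0,0,0,0,0]
  ]
}}

```text
time_s: 11.7
tool_pos: [0.602, -0.1865, 0.0427]
orientation: [-3.142, 0.0, 0.489]
contact_force: [0.2, 0.2, 0.2]
finger_gap: -0.0003
```

Call:
{"method": "carry_out", "body": {
  "motion": [
    [0,0,0.0005,0,0,0,0],
    [0,0,0,0,0,0,0]
  ]
}}

```text
time_s: 11.95
tool_pos: [0.6022, -0.1863, 0.0421]
orientation: [-3.141, 0.0, 0.49]
contact_force: [0.2, -1.0, -0.8]
finger_gap: -0.0001
```

Call:
{"method": "carry_out", "body": {
  "motion": [
    [0,0,0.0005,0,0,0,0],
    [0,0,0,0,0,0,0]
  ]
}}

```text
time_s: 12.2
tool_pos: [0.6024, -0.1863, 0.0421]
orientation: [3.141, 0.0, 0.49]
contact_force: [-1.7, 0.5, 3.6]
finger_gap: 0.0002
```

Call:
{"method": "carry_out", "body": {
  "motion": [
    [0,0,0.0005,0,0,0,0],
    [0,0,0,0,0,0,0]
  ]
}}

```text
time_s: 12.45
tool_pos: [0.6026, -0.1864, 0.042]
orientation: [3.141, -0.0, 0.49]
contact_force: [-2.1, 0.3, 6.6]
finger_gap: -0.0002
```

Call:
{"method": "carry_out", "body": {
  "motion": [
    [0,0,0.0005,0,0,0,0],
    [0,0,0,0,0,0,0]
  ]
}}

```text
time_s: 12.7
tool_pos: [0.6027, -0.1864, 0.042]
orientation: [3.141, -0.001, 0.49]
contact_force: [-1.8, -0.0, 7.9]
finger_gap: -0.0003
```

At the same force, the centre and rim heights differ by at most 0.3 mm, and the onset by about 0.1 mm. A blown tin would drop 0.45–1.7 mm, so I take all three as sound and send them to the blue tray. Gripping tin 3 first.

Call:
{"method": "carry_out", "body": {
  "motion": [
    [0,0,-0.04,0,0,0,1],
    [0,0,0,0,0,0,1],
    [0,0,0,0,0,0,1],
    [0,0,0,0,0,0,1],
    [0,0,0,0,0,0,1]
  ]
}}

```text
time_s: 13.32
tool_pos: [0.6015, -0.1859, 0.0795]
orientation: [-3.14, 0.001, 0.49]
contact_force: [0.2, -0.4, 0.0]
finger_gap: 0.0854
```

Call:
{"method": "carry_out", "body": {
  "motion": [
    [0,0,0.03,0,0,0,1],
    [0,0,0.029,0,0,0,1],
    [0,0,0,0,0,0,1],
    [0,0,0,0,0,0,0.4],
    [0,0,0,0,0,0,0.4],
    [0,0,0,0,0,0,0.4],
    [0,0,0,0,0,0,0.4]
  ]
}}

```text
time_s: 14.2
tool_pos: [0.6038, -0.1869, 0.0233]
orientation: [3.139, -0.002, 0.49]
contact_force: [-0.1, -0.7, 5.3]
finger_gap: 0.0615
```

Run:
```python
from h import *
s=env.read_state(); print(s["tool_pos"],s["contact_force"],s["finger_gap"])
im=optics.snapshot("wrist"); cv2.imwrite("pics/w3.png",im[:,:,::-1])
```

```text
[ 0.60376867 -0.18686415  0.02333492] [-0.13889909 -0.6745852   5.28867439] 0.06149888239574548
```

View pics/w3.png

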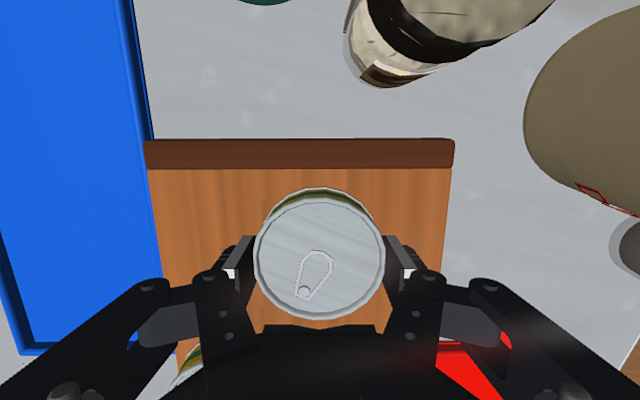

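The tin sits between the pads, centred at (320,262), with the opening at 61.5 mm (gripped under the seam). Now I lift it and carry it over the far slot of the blue tray.

Call:
{"method": "carry_out", "body": {
  "motion": [
    [0,0,-0.02,0,0,0,0.4],
    [0,0,-0.03,0,0,0,0.4],
    [0.0228,-0.0276,0,0,0,0,0.4],
    [0.0228,-0.0276,0,0,0,0,0.4],
    [0.0228,-0.0276,0,0,0,0,0.4],
    [0.0228,-0.0277,0,0,0,0,0.4],
    [0.0227,-0.0277,0,0,0,0,0.4],
    [0,0,0,0,0,0,0.4],
    [0,0,0,0,0,0,0.4]
  ]
}}

```text
time_s: 15.38
tool_pos: [0.6372, -0.0108, 0.0712]
orientation: [-3.141, 0.001, 0.49]
contact_force: [0.3, -0.9, -1.7]
finger_gap: 0.0617
```

Run:
```python
from h import *
s=env.read_state(); print(s["tool_pos"],s["contact_force"],s["finger_gap"])
im=optics.snapshot("wrist"); cv2.imwrite("pics/w4.png",im[:,:,::-1])
im=optics.snapshot("top"); hsv=cv2.cvtColor(im,cv2.COLOR_RGB2HSV); 
for t in ("blue_tray_in",):
    print([(np.round(wray([0,0],s,0),3),d) for d in finder.place_of(t,"wrist")[:1]])
```

```text
[ 0.63721302 -0.01082748  0.07117236] [ 0.27453665 -0.86491357 -1.67389332] 0.061679221616182105
[]
```

View pics/w4.png

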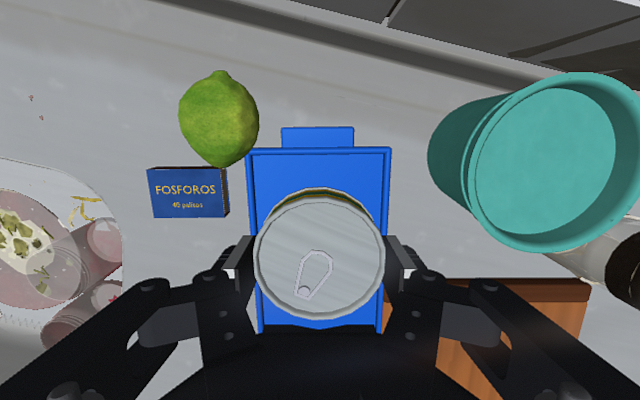

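The tin is held and centred over the tray, whose walls are at columns 247 and 390. Lowering it and letting go.

Call:
{"method": "carry_out", "body": {
  "motion": [
    [0,0,0.025,0,0,0,0.4],
    [0,0,0.025,0,0,0,0.4],
    [0,0,0.008,0,0,0,0.4],
    [0,0,0.003,0,0,0,0.4],
    [0,0,0,0,0,0,0.4]
  ]
}}

```text
time_s: 16.15
tool_pos: [0.6384, -0.0115, 0.0124]
orientation: [3.141, -0.001, 0.489]
contact_force: [-2.1, -0.7, 3.6]
finger_gap: 0.0618
```

Call:
{"method": "carry_out", "body": {
  "motion": [
    [0,0,0,0,0,0,1],
    [0,0,0,0,0,0,1],
    [0,0,0,0,0,0,1],
    [0,0,-0.03,0,0,0,1],
    [0,0,-0.04,0,0,0,1],
    [0,0,0,0,0,0,1]
  ]
}}

```text
time_s: 16.9
tool_pos: [0.6413, -0.0111, 0.0846]
orientation: [3.137, -0.007, 0.49]
contact_force: [0.7, 0.5, 0.1]
finger_gap: 0.0849
```

```bash
cat > look.py <<'E'
from h import *
s=env.read_state(); im=optics.snapshot("wrist")
for d in finder.outline_of("tin_a","wrist"):
    c=max(cv2.findContours(d["mask"].astype(np.uint8),0,1)[0],key=cv2.contourArea)[:,0].astype(float)
    for z in(.031,.042):
        e=cv2.fitEllipse((wray(c,s,z)[:,:2]*1000).astype(np.float32)); print(z,round(d["score"],2),np.round(e[0],1),np.round(e[1],1),c.mean(0).round())
print(s["tool_pos"])
E
python3 look.py
python3 - <<'E'
from h import *
im=optics.snapshot("top"); K=cv2.resize(im[130:290,200:440],None,fx=3,fy=3,interpolation=2); cv2.imwrite("pics/t2.png",K[:,:,::-1])
H,S,V=cv2.split(cv2.cvtColor(im,cv2.COLOR_RGB2HSV)); m=((S<70)&(V>90)).astype(np.uint8)
for d in finder.outline_of("tin_a","top"):
    c=max(cv2.findContours(d["mask"].astype(np.uint8),0,1)[0],key=cv2.contourArea)[:,0].astype(float); print(c.mean(0),[np.round(ray(c.mean(0),"top",z)[0],4) for z in(.025,.036)],len(c))
E
```

```text
0.031 0.56 [640.7 -10.1] [62.2 66.6] [317. 214.]
0.042 0.56 [643.9  -8.4] [58.7 62.9] [317. 214.]
[ 0.64130294 -0.01106354  0.08460174]
[304.94736842 214.31578947] [array([ 0.5008, -0.1798,  0.025 ]), array([ 0.4995, -0.18  ,  0.036 ])] 76
[334.2972973  235.48648649] [array([ 0.4497, -0.2498,  0.025 ]), array([ 0.449 , -0.2491,  0.036 ])] 74
[235.58666667 158.86666667] [array([ 0.6379, -0.0102,  0.025 ]), array([ 0.6349, -0.0125,  0.036 ])] 75
```

Tin 3 stands at about (0.638, −0.010), as planned. Now tin 2.

Call:
{"method": "carry_out", "body": {
  "motion": [
    [-0.0334,0.0146,0,0,0,0,1],
    [-0.0334,0.0146,0,0,0,0,1],
    [-0.0334,0.0146,0,0,0,0,1],
    [-0.0334,0.0146,0,0,0,0,1],
    [-0.0334,0.0145,0,0,0,0,1],
    [-0.0335,0.0145,0,0,0,0,1],
    [0,0,0,0,0,0,1],
    [0,0,0,0,0,0,1]
  ]
}}

```text
time_s: 18.1
tool_pos: [0.5015, -0.1817, 0.0797]
orientation: [-3.14, 0.001, 0.49]
contact_force: [0.2, 0.7, 0.0]
finger_gap: 0.0857
```

```bash
python3 look.py
```

```text
0.031 0.88 [ 458.2 -247.9] [55.2 71. ] [368. 305.]
0.042 0.88 [ 464.1 -242.3] [52. 67.] [368. 305.]
0.031 0.7 [ 499.6 -182.6] [66.  70.4] [319. 218.]
0.042 0.7 [ 503.  -180.8] [62.2 66.3] [319. 218.]
[ 0.50154918 -0.18168148  0.07974608]
```

Call:
{"method": "carry_out", "body": {
  "motion": [
    [0,0,0.03,0,0,0,1],
    [0,0,0.029,0,0,0,1],
    [0,0,0,0,0,0,1],
    [0,0,0,0,0,0,0.4],
    [0,0,0,0,0,0,0.4],
    [0,0,0,0,0,0,0.4],
    [0,0,0,0,0,0,0.4]
  ]
}}

```text
time_s: 19.08
tool_pos: [0.5037, -0.1827, 0.0233]
orientation: [3.139, -0.003, 0.49]
contact_force: [0.3, 1.6, 6.6]
finger_gap: 0.062
```

Call:
{"method": "carry_out", "body": {
  "motion": [
    [0,0,-0.02,0,0,0,0.4],
    [0,0,-0.03,0,0,0,0.4],
    [0.0326,-0.0217,0,0,0,0,0.4],
    [0.0326,-0.0217,0,0,0,0,0.4],
    [0.0326,-0.0217,0,0,0,0,0.4],
    [0.0327,-0.0217,0,0,0,0,0.4],
    [0,0,0,0,0,0,0.4],
    [0,0,0,0,0,0,0.4]
  ]
}}

```text
time_s: 20.08
tool_pos: [0.5757, -0.0443, 0.0714]
orientation: [-3.141, 0.001, 0.49]
contact_force: [0.3, 1.0, -0.7]
finger_gap: 0.0615
```

```bash
python3 look.py;  python3 - <<'E'
from h import *
im=optics.snapshot("wrist"); cv2.imwrite("pics/w5.png",im[:,:,::-1])
E
```

```text
0.031 0.86 [639.3 -10.9] [62.9 63. ] [320. 106.]
0.042 0.86 [639. -11.] [59.1 59.2] [320. 106.]
0.031 0.85 [549.4 -58. ] [ 90.4 100.4] [319. 258.]
0.042 0.85 [554.5 -55.3] [84.9 94.4] [319. 258.]
[ 0.57571597 -0.04431226  0.07139533]
```

View pics/w5.png

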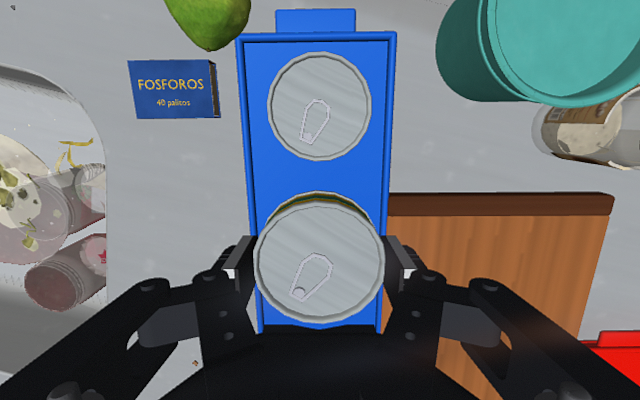

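Tin 3 stands square in the tray at (319,106), and tin 2 is held over the middle. Lowering, releasing and moving on to tin 1.

Call:
{"method": "carry_out", "body": {
  "motion": [
    [0,0,0.025,0,0,0,0.4],
    [0,0,0.025,0,0,0,0.4],
    [0,0,0.008,0,0,0,0.4],
    [0,0,0.003,0,0,0,0.4],
    [0,0,0,0,0,0,0.4]
  ]
}}

```text
time_s: 20.85
tool_pos: [0.5765, -0.0449, 0.0124]
orientation: [3.141, -0.0, 0.489]
contact_force: [-2.6, -0.3, 3.9]
finger_gap: 0.0616
```

Call:
{"method": "carry_out", "body": {
  "motion": [
    [0,0,0,0,0,0,1],
    [0,0,0,0,0,0,1],
    [0,0,0,0,0,0,1],
    [0,0,-0.03,0,0,0,1],
    [0,0,-0.04,0,0,0,1],
    [0,0,0,0,0,0,1]
  ]
}}

```text
time_s: 21.6
tool_pos: [0.5796, -0.0448, 0.0842]
orientation: [3.137, -0.006, 0.49]
contact_force: [0.9, 0.3, 1.3]
finger_gap: 0.0853
```

Call:
{"method": "carry_out", "body": {
  "motion": [
    [-0.0347,0.0207,0,0,0,0,1],
    [-0.0347,0.0207,0,0,0,0,1],
    [-0.0347,0.0207,0,0,0,0,1],
    [-0.0347,0.0207,0,0,0,0,1],
    [-0.0347,0.0207,0,0,0,0,1],
    [-0.0347,0.0206,0,0,0,0,1],
    [0,0,0,0,0,0,1],
    [0,0,0,0,0,0,1]
  ]
}}

```text
time_s: 22.6
tool_pos: [0.4505, -0.251, 0.0799]
orientation: [-3.14, 0.0, 0.489]
contact_force: [0.1, 0.7, 0.7]
finger_gap: 0.0856
```

```bash
python3 look.py
```

```text
0.031 0.8 [ 448.8 -252.6] [66.5 71.1] [320. 218.]
0.042 0.8 [ 452.3 -250.7] [62.7 67. ] [320. 218.]
[ 0.45053447 -0.25098781  0.07985217]
```

Call:
{"method": "carry_out", "body": {
  "motion": [
    [0,0,0.03,0,0,0,1],
    [0,0,0.029,0,0,0,1],
    [0,0,0,0,0,0,1],
    [0,0,0,0,0,0,0.4],
    [0,0,0,0,0,0,0.4],
    [0,0,0,0,0,0,0.4],
    [0,0,0,0,0,0,0.4]
  ]
}}

```text
time_s: 23.58
tool_pos: [0.4527, -0.2525, 0.0234]
orientation: [3.138, -0.002, 0.49]
contact_force: [-0.1, 0.6, 6.6]
finger_gap: 0.0617
```

Call:
{"method": "carry_out", "body": {
  "motion": [
    [0,0,-0.02,0,0,0,0.4],
    [0,0,-0.03,0,0,0,0.4],
    [0.0275,-0.0247,0,0,0,0,0.4],
    [0.0275,-0.0247,0,0,0,0,0.4],
    [0.0275,-0.0247,0,0,0,0,0.4],
    [0.0275,-0.0247,0,0,0,0,0.4],
    [0.0275,-0.0246,0,0,0,0,0.4],
    [0,0,0,0,0,0,0.4],
    [0,0,0,0,0,0,0.4]
  ]
}}

```text
time_s: 24.7
tool_pos: [0.5138, -0.0782, 0.0715]
orientation: [3.142, 0.001, 0.49]
contact_force: [-0.1, 0.1, -0.3]
finger_gap: 0.0616
```

```bash
python3 look.py;  python3 - <<'E'
from h import *
im=optics.snapshot("wrist"); cv2.imwrite("pics/w6.png",im[:,:,::-1])
E
```

```text
0.031 0.81 [487.7 -91.8] [ 90.9 100.2] [319. 257.]
0.042 0.81 [492.8 -89.1] [85.4 94.2] [319. 257.]
0.031 0.63 [619.2 -21.6] [24.7 59.9] [318.  16.]
0.042 0.63 [616.4 -23.2] [23.2 56.3] [318.  16.]
[ 0.51383095 -0.07823701  0.07151367]
```

View pics/w6.png

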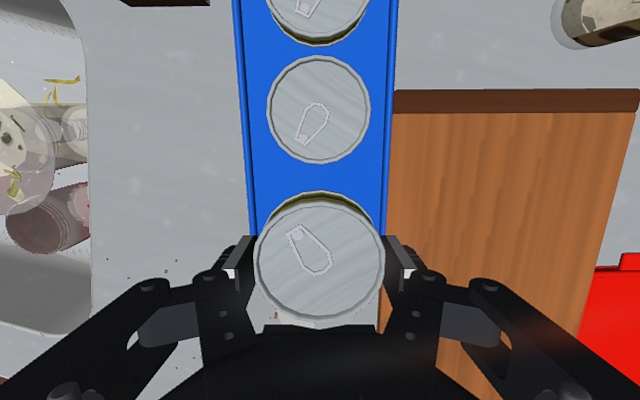

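Both placed tins stand square in the tray, and tin 1 is held one slot nearer. Lowering and releasing it, then retreating.

Call:
{"method": "carry_out", "body": {
  "motion": [
    [0,0,0.025,0,0,0,0.4],
    [0,0,0.025,0,0,0,0.4],
    [0,0,0.008,0,0,0,0.4],
    [0,0,0.003,0,0,0,0.4],
    [0,0,0,0,0,0,0.4]
  ]
}}

```text
time_s: 25.48
tool_pos: [0.5144, -0.0788, 0.0124]
orientation: [3.141, 0.0, 0.489]
contact_force: [-3.3, 0.1, 6.6]
finger_gap: 0.0616
```

Call:
{"method": "carry_out", "body": {
  "motion": [
    [0,0,0,0,0,0,1],
    [0,0,0,0,0,0,1],
    [0,0,0,0,0,0,1],
    [0,0,-0.03,0,0,0,1],
    [0,0,-0.045,0,0,0,1],
    [0,0,-0.045,0,0,0,1],
    [0,0,-0.045,0,0,0,1],
    [-0.03,0,0,0,0,0,1],
    [-0.03,0,0,0,0,0,1],
    [0,0,0,0,0,0,1]
  ]
}}

```text
time_s: 26.72
tool_pos: [0.4596, -0.1065, 0.1754]
orientation: [-3.141, 0.001, 0.488]
contact_force: [-0.1, -0.2, 0.0]
finger_gap: 0.0855
```

```bash
python3 look.py;  python3 - <<'E'
from h import *
im=optics.snapshot("wrist"); cv2.imwrite("pics/w7.png",im[:,:,::-1])
E
```

```text
0.031 0.78 [513.9 -78.9] [62.9 63.4] [320. 124.]
0.042 0.78 [514.  -78.8] [60.4 61. ] [320. 124.]
0.031 0.75 [574.7 -45.7] [61.9 64.2] [319.  44.]
0.042 0.75 [572.6 -46.9] [59.5 61.7] [319.  44.]
[ 0.45963138 -0.10645258  0.17538824]
```

View pics/w7.png

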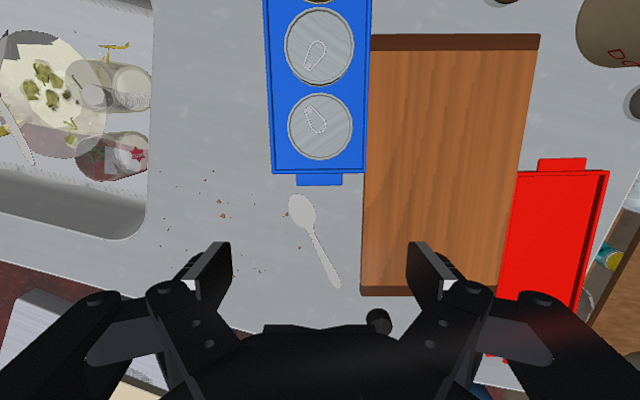

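Run:
```python
from h import *
s=env.read_state(); print(s["time_s"],s["contact_force"]); print(env.job_done())
```

```text
26.875 [ 1.28785293  0.5991111  -0.0874464 ]
the job is handed in; nothing more can be done
None
```

I judged all three tins sound, stood them upright in a row in the blue tray, and handed the job in at 26.9 s. The red tray stays empty.

- **Press test:** I pressed each tin once at the rim of its lid, up to 8–9 N. In all three the force rose steadily from first contact at z ≈ 0.042 m. A press at the centre of the farthest tin gave the same contact height to about 0.1 mm. A blown tin should have sunk about 0.45 mm or more before resisting.
- **Weakest point of that test:** at about 7 N the rim height was 0.3 mm below the centre height. I put this down to give in the contact, because the heights agree once extrapolated to zero force. I made the centre comparison on one tin only.
- **Placement:** the last wrist pictures put the tins at about (0.514, −0.079), (0.575, −0.046) and (0.639, −0.011). That is within about 71 mm lengthwise and a few mm across of the tray centre. The far tin's position comes from an earlier picture, because it was out of frame in the last one.
- **Other checks:** I saw no contact with the jar, shaker or garlic, but I did not measure their positions again at the end. The arm was clear of everything, with no real force on it, when I handed in.

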